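# Zero the green pantry scale

## Robot

A 7-joint arm with a two-finger parallel gripper is mounted at the origin on the work surface. World frame = base frame: x ahead of the robot, y to its left, z up, the work surface at z = 0. Lengths are in m, angles in rad, forces in N, time in s.
With the tool pointing down it reaches from about 0.4 to 0.85 m from the base axis. Payload 4.5 kg.
Tool frame: the origin (TCP) lies at the very end of the fingers, on their centre line; the grasp point (between the pads) lies 19 mm behind it; z points along the fingers, y is the line along which they close (so a half turn about z gives the same grasp; the last joint's range is limited). The gripper opens to 85 mm and grips with 20 to 120 N. Pads are 22 mm wide; open, the fingers measure 114 mm over their backs; the gripper's body (76 mm by 85 mm) begins 54 mm behind the grasp point. The pads swing forward as they close: fully open they stand 13 mm farther back than shut.
Start: joints at [-1.229, 0.689, -0.195, 1.565, 0.157, 0.902, -0.215], TCP at [0.189, 0.596, 0.231] pointing down, gripper open.
Joint ranges: [-3.01, 3.01], [-0.46, 2.08], [-1.47, 1.51], [0.13, 2.56], [-1, 4.14], [0.04, 2.09], [-2.66, 2.66]. Speed limits (rad/s): [2.57, 2.57, 3.14, 3.14, 3.14, 3.14, 3.14].

## Interface

Orientations are given as a rotation vector (axis times angle).
In Python, from station import bot gives the robot as it stands.
- The arm moves only by the shell command python3 -m pendant 'ROWS' [FORCE]. ROWS is JSON, a list of rows, each a list of 5 numbers: the shift along the tool's x, y, z in m, then the turn about the tool's z in rad, then the closure in counts, from 0 (fully open) to 255 (shut). In form: [[dx, dy, dz, twist, claw], ...]. A call has 1 to 8 rows; each row shifts and turns the commanded pose from where the row before left it, along the tool's axes as they then stand; what a row does not reach is not made up. A row lasts 1/8 s, in which the tool goes at most 62.5 mm and 10.7 degrees, less where a joint would pass 70% of its speed; a pose out of reach is approached as far as the arm can. A call is refused whole if a number of a shift passes 0.0625 or a number of a turn 0.188, either way. A call with a gripper value outside its range is refused whole. The fingers move at their own pace and stop on an object; FORCE is the grip in N (left out, the last holds). Time passes only in rows, so rows that do not move let the fingers close. It gives the time, the measured TCP pose, the force, the opening and the grip force at its end, in the units of the state.
- bot.sense(): the state, without advancing time (a new reading comes with each control period).
- bot.grab_frame(name): name is "scene" or "top" or "wrist"; returns a dict with "color" (400x640x3 uint8, red, green, blue), "range_z" (400x640 float32, m along the optical axis (not along the pixel's ray), 0 where there is no reading), "fovy" (degrees; the focal length in pixels is half the picture's height over the tangent of half this angle, whatever the lens; pixels are square), "cx", "cy" (the principal point, pixels), "R" (3x3) and "t" (3): a world point X has camera coordinates R X + t. Camera axes: x right, y down, z forward; pixel columns grow to the right and rows downward; lengths in m; the calibration is good to about 2 mm. The wrist camera is an equidistant fisheye: a pixel r from the principal point sees the ray r / f radians off the axis. A picture is of the moment at which its call begins.
- bot.finish_job(): hands the job in; it is judged then, once.
Trained networks look in a picture, given as the dict that the camera call returned (one of the last four; its "shot" number tells which), for a name from the list of things; names that differ only in an ending like _2 or _b are one class to them, and where a whole thing is asked for, a point or a joint stands for the part that bears it (a point fixed in the world has none). Each returns a list of dicts, best first, with "conf" (0 to 1); they miss things now and then, are a little off and sometimes report something else, mostly with a low value. They report only what shows in the picture. A call takes as long as a camera call.
- bot.cut_out(picture, label): "pixels" (400x640 bool, what is visible of it) and "bbox" ([left, top, right, bottom] in pixels, round what is visible of it).
- bot.spot_point(picture, label): "point" ([column, row] in pixels: a listed point, or the origin of a listed thing).
The state is a dict: "t": time; "q": joint angles; "dq": joint speeds; "effort": joint torques, N m; "position": TCP position; "eef_rot": TCP orientation; "wrist_force": force on the tool from outside, world axes, zero at the start; "torque": the same for the moment, N m; "opening": finger opening in m; "grip_force": force on a finger pad.
Only numpy, scipy, OpenCV 4.12 (cv2) and the standard library are available. Lean on these libraries where they do the work, as an engineer would, in place of code of your own. Each camera call takes 0.05 s, during which the arm holds its last target. There are 200 camera calls.

## Task

With its pan empty, the sage-green kitchen scale does not read zero. Roll the small thumbwheel in its top with one fingertip until the needle rests on the red zero mark, then take the hand away. The white scale beside it is already set: leave its needle on zero.

Things in the scene. Friction and masses are not known exactly. Their poses are not given: they have to be found in the camera images.
- green_scale: Sage-green scale, fixed, 220 (x) x 170 (y) mm, top 50 mm up. Origin: centre of underside; x from front (dial) to rear (pan), z up. Pan 120 mm wide, rim 69 mm up, centre x 50, y 0. Grey thumbwheel sunk in the top: radius 24, width 14 mm, axle along y at x -60, y -60; crown 56 mm up, 6 mm proud; roll it along x. Sprung: starts sinking at 1.2 N, stops 4 mm down at 3.6 N; 2-3 mm grips well.
- green_needle (a joint): Black needle, rad, on the green scale's white dial (94 mm wide, 52 mm up, centre x -60, y +30): 0 on the red mark (points to the rear), + clockwise from above; starts 0.45 to 1.0. Turns half as far as the wheel: 0.0208 rad per mm of rim. Drawing the wheel's top to the rear (+x) raises it, to the front (-x) lowers it. Wheel turns lightly (0.25 N at the rim), stays where left.
- white_scale: Creamy-white scale, fixed, same shape and size as the green one, with the same origin, axes, pan, dial and thumbwheel.
- white_needle (a joint): Needle of the white scale, in rad, read as on the green one: 0 on its red mark. It starts within 0.03 of zero and must be left there.

How it is judged:
By the outcome, as a careful person would: the job done as asked, in the order asked, and still so for the second after the job is handed in, with the robot touching nothing.
It also fails if it takes over 38 s, if anything falls off the work surface, if the arm or the gripper's body presses on something with over 40 N, if the wrist force passes 120 N, or if a joint passes its speed limit or range.

## Working session

There is one attempt and no reset: what is moved stays moved. The work goes in short steps, Python scripts to look and compute and a shell command to move; the robot and the scene stay as the last step left them, time stands still between calls to the robot, and variables do not carry over. Pictures are saved under pics/ and viewed, at most 10 in all, crops included, and the job is handed in when it is done.

```bash
mkdir -p pics; ls; cat > h.py <<'E'
import numpy as np,cv2
from station import bot
def f(p): return 200/np.tan(np.radians(p["fovy"]/2))
def unproj(p,u,v,z=None,h=None):
    # z: depth ; h: world height plane
    r=np.array([(u-p["cx"])/f(p),(v-p["cy"])/f(p),1.]);R=np.array(p["R"]);t=np.array(p["t"])
    c=-R.T@t; d=R.T@r
    if h is not None: z=(h-c[2])/d[2]
    return c+d*z
def proj(p,X):
    c=np.array(p["R"])@np.array(X)+np.array(p["t"]);return c[:2]/c[2]*f(p)+[p["cx"],p["cy"]]
E
python3 - <<'E'
from h import *
s=bot.sense();print(s["position"],s["eef_rot"],s["t"],s["opening"])
for n in ["top","scene"]:
    p=bot.grab_frame(n);cv2.imwrite(f"pics/{n}.png",p["color"][...,::-1])
    print(n,f(p),p["cx"],p["cy"])
    for l in ["green_scale","white_scale"]:
        for a in bot.cut_out(p,l)[:2]: print(l,a["conf"],a["bbox"])
        for a in bot.spot_point(p,l)[:2]: print(l,a["conf"],a["point"],unproj(p,*a["point"],h=0.))
    for l in ["green_needle","white_needle"]:
        for a in bot.cut_out(p,l)[:2]: print(l,a["conf"],a["bbox"],a["pixels"].sum())
E
```

```text
pics
[0.18922797 0.59496793 0.23044914] [-4.81414257e-01 -3.10438083e+00  2.98574096e-03] 0.0 0.08524854593528917
top 495.2565965446848 320.36615077722917 197.87274600442007
green_scale 0.67 [158.3, 133.7, 266.4, 250.6]
green_scale 0.63 [216.2, 194.8] [0.57937032 0.25619735 0.        ]
white_scale 0.78 [372.9, 121.7, 471.9, 234.7]
white_scale 0.92 [416.8, 179.5] [ 0.61043439 -0.21559532  0.        ]
scene 515.933158809512 321.17596780078804 199.5905144936369
green_scale 0.72 [397.9, 152.7, 491.2, 235.8]
green_scale 0.95 [439.9, 203.0] [ 5.85994343e-01  2.61997757e-01 -1.11022302e-16]
white_scale 0.75 [144.8, 204.8, 263.6, 306.8]
white_scale 0.83 [211.8, 260.2] [ 0.60088235 -0.21509406  0.        ]
```

```bash
python3 - <<'E'
import cv2
a=cv2.imread("pics/top.png")[110:270,140:300]
cv2.imwrite("pics/topc.png",cv2.resize(a,(600,600),interpolation=cv2.INTER_CUBIC))
E
```

```text
(no output)
```

View pics/top.png

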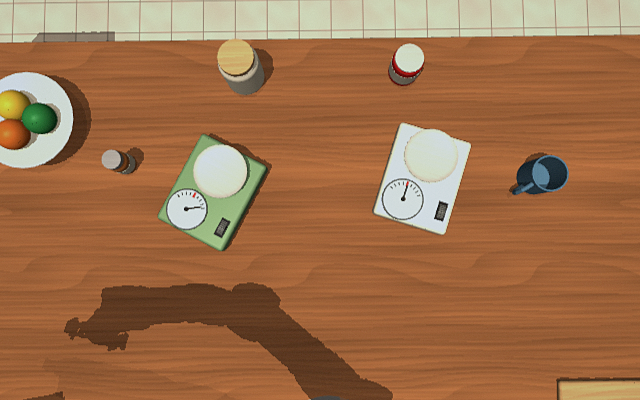

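View pics/topc.png

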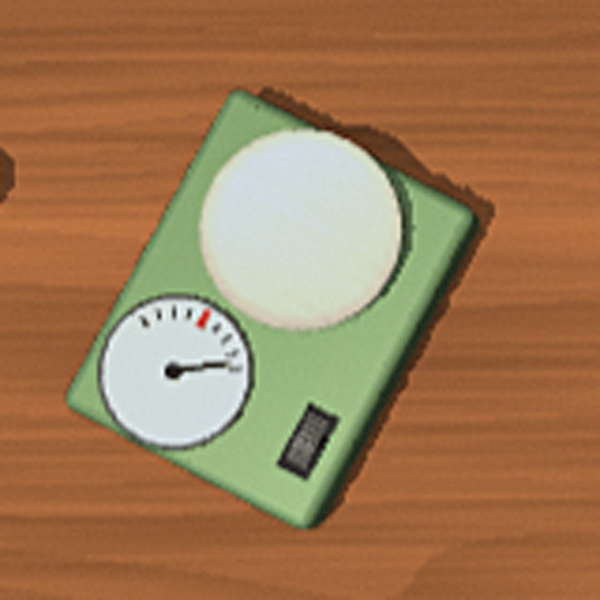

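The top view shows the green scale left, with its dial hub at about (186,209), the thumbwheel at (222,228), and the needle some 0.9 rad clockwise of red. The white scale's needle is on zero.

```bash
cat >> h.py <<'E'
def pose(p):
    # scale yaw & origin from body mask at top height
    a=bot.cut_out(p,"green_scale")[0]
    c=cv2.minAreaRect(np.argwhere(a["pixels"])[:,::-1].astype(np.float32))
    return c,[unproj(p,*q,h=.05) for q in cv2.boxPoints(c)]
E
python3 - <<'E'
from h import *
p=bot.grab_frame("top")
c,b=pose(p);print(c);print(np.round(b,4))
W=unproj(p,221.6,227.6,h=.056);D=unproj(p,186.1,208.7,h=.052)
print("W",W,"D",D,np.linalg.norm(W-D))
d=D-W; print("yaw deg",np.degrees(np.arctan2(d[1],d[0]))-90)
print("depth pt",unproj(p,221.6,227.6,z=p["range_z"][228,222]))
th=np.arctan2(d[1],d[0])-np.pi/2;ex=np.array([np.cos(th),np.sin(th),0]);
R=unproj(p,140+205/3.75,110+318/3.75,h=.052)-D;N=unproj(p,140+235/3.75,110+362/3.75,h=.052)-D
for v in (R,N):print(np.degrees(np.arctan2(v[1],v[0])))
q=bot.grab_frame("scene");print("scene px of W",proj(q,W),proj(q,D))
x=q["color"][145:245,390:500];cv2.imwrite("pics/sc.png",cv2.resize(x[...,::-1],(660,600),interpolation=cv2.INTER_CUBIC))
s=bot.sense();print(W-s["position"])
E
```

```text
((212.58651733398438, 191.7128143310547), (76.52941131591797, 97.76470947265625), 28.072484970092773)
[[0.5275 0.3809 0.05  ]
 [0.7222 0.2785 0.05  ]
 [0.6383 0.1254 0.05  ]
 [0.4456 0.2288 0.05  ]]
W [0.50185332 0.23167216 0.056     ] D [0.54499883 0.31236243 0.052     ] 0.09158850850587781
yaw deg -28.133647884466633
depth pt [0.50183631 0.23117599 0.05839932]
-31.520814924629807
-83.13277100463394
scene px of W [411.69406639 161.50285602] [455.38337938 167.32198212]
[ 0.31254171 -0.36399829 -0.17532528]
```

View pics/sc.png

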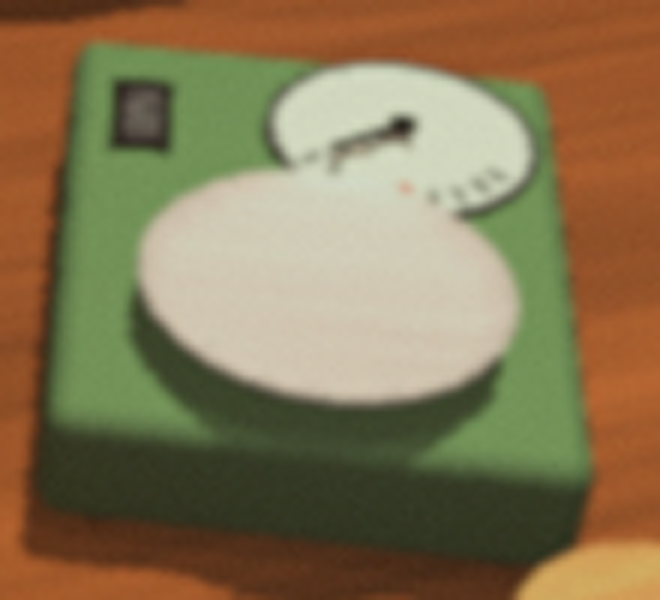

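The scene camera agrees to about 2 px: wheel at (413,164), same needle direction. I'll approach above the wheel with the gripper shut.

```bash
python3 -m pendant '[[0,0,0,0.182,255],[-0.056,-0.022,0,0,255],[-0.056,-0.022,0,0,255],[-0.056,-0.022,0,0,255],[-0.056,-0.022,0,0,255],[-0.056,-0.022,0,0,255],[-0.056,-0.022,0,0,255],[-0.056,-0.022,0,0,255]]' 20
python3 -m pendant '[[-0.05,-0.02,0,0,255],[0,0,0.04,0,255],[0,0,0.04,0,255],[0,0,0.04,0,255],[0,0,0,0,255],[0,0,0,0,255]]'
cat >> h.py <<'E'
from scipy.spatial.transform import Rotation as Ro
W=np.array([.5018,.2305,.056])
def err(W=W):
    s=bot.sense();M=Ro.from_rotvec(s["eef_rot"]).as_matrix()
    print("t",s["t"],"pos",np.round(s["position"],4),"tool delta",np.round(M.T@(W-s["position"]),4),"toolx",M[:,0].round(3),"toolz",M[:,2].round(3),"yaw",np.degrees(np.arctan2(-M[1,0],-M[0,0])),"F",np.round(s["wrist_force"],2),s["opening"])
E
python3 - <<'E'
from h import *
err()
for n in("wrist","top"):
    p=bot.grab_frame(n);cv2.imwrite(f"pics/{n}2.png",p["color"][...,::-1])
E
```

```text
t: 1.85
position: [0.4641, 0.274, 0.2316]
eef_rot: [0.761, 3.047, 0.001]
wrist_force: [0.6, 0.6, -0.5]
opening: 0.0001
grip_force: 0.0
t: 2.6
position: [0.4983, 0.2347, 0.1125]
eef_rot: [0.761, 3.047, 0.002]
wrist_force: [0.9, -0.2, 0.3]
opening: -0.0001
grip_force: 0.0
t 2.6 pos [0.4983 0.2347 0.1125] tool delta [-0.005  -0.0022  0.0565] toolx [-0.882  0.47  -0.001] toolz [ 0.002  0.001 -1.   ] yaw -28.062556552559908 F [ 0.94 -0.15  0.29] -7.816072515723268e-05
```

View pics/wrist2.png

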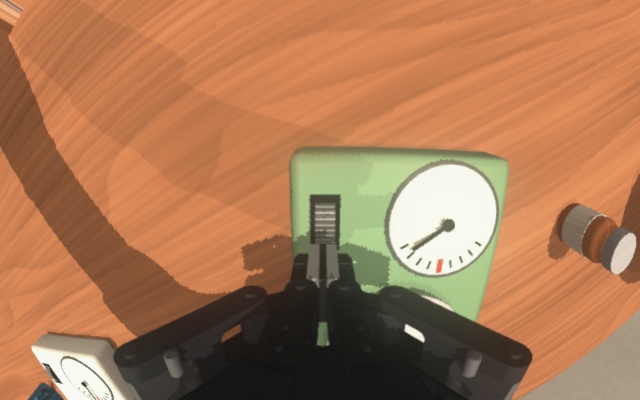

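The wrist view shows the wheel at (325,218) just ahead of the fingertip, the hub at (448,225), red at (439,266), and the needle tip near (412,248). I'll rectify this into the scale's plane.

```bash
cat >> h.py <<'E'
th=np.radians(-28.1);ex=np.array([np.cos(th),np.sin(th),0]);ey=np.array([-np.sin(th),np.cos(th),0])
O=np.array([.5018,.2305,0])+.06*ex+.06*ey
def fproj(p,X):
    c=X@np.array(p["R"]).T+np.array(p["t"]);n=np.hypot(c[...,0],c[...,1]);a=np.arctan2(n,c[...,2])
    return c[...,0]/n*a*f(p)+p["cx"],c[...,1]/n*a*f(p)+p["cy"]
def rect(p,z=.052,x0=-.115,x1=0.,y0=-.09,y1=.09,k=4000):
    # rows: x from x1 (top) down to x0 ; cols: y from y1 (left) to y0 -> view from above
    xs=np.arange(x1,x0,-1/k);ys=np.arange(y1,y0,-1/k)
    X=O+xs[:,None,None]*ex+ys[None,:,None]*ey+[0,0,z]
    u,v=fproj(p,X);return cv2.remap(p["color"],u.astype(np.float32),v.astype(np.float32),cv2.INTER_CUBIC),xs,ys
def needle(p,verbose=True):
    im,xs,ys=rect(p);i=im.astype(int);Y,X=np.meshgrid(ys,xs)
    near=np.hypot(X+.06,Y-.03)<.06
    white=(i.min(2)>170)&near
    n,l,st,ce=cv2.connectedComponentsWithStats(white.astype(np.uint8));b=1+np.argmax(st[1:,4])
    pts=cv2.findContours((l==b).astype(np.uint8),cv2.RETR_EXTERNAL,cv2.CHAIN_APPROX_NONE)[0]
    h=cv2.convexHull(max(pts,key=len));(cx,cy),(w,hh),_=cv2.fitEllipse(h)
    hx,hy=np.interp(cy,range(len(xs)),xs),np.interp(cx,range(len(ys)),ys)
    r=np.hypot(X-hx,Y-hy);ang=np.arctan2(-(Y-hy),X-hx)  # + clockwise from above
    red=(i[...,0]>150)&(i[...,1]<90)&(r<.045)
    dark=(i.max(2)<110)
    m=dark&(r>.009)&(r<.024)
    mm=lambda a:np.arctan2(np.sin(a).mean(),np.cos(a).mean())
    hub=dark&(r<.006)
    print("dial centre",round(hx,4),round(hy,4),"diam",w/4,hh/4,"hub",X[hub].mean().round(4),Y[hub].mean().round(4),"red",mm(ang[red]).round(4),red.sum(),"needle",mm(ang[m]).round(4),m.sum(),"rel",(mm(ang[m])-mm(ang[red])).round(4))
    return im
E
python3 - <<'E'
from h import *
p=bot.grab_frame("wrist");im=needle(p);cv2.imwrite("pics/rect.png",im[...,::-1])
im,_,_=rect(p,z=.056);cv2.imwrite("pics/r56.png",im[...,::-1])
E
```

```text
dial centre -0.0617 0.0338 diam 88.3400650024414 88.57071685791016 hub -0.0599 0.0353 red nan 0 needle 0.7645 450 rel nanh.py:44: RuntimeWarning: Mean of empty slice.
  mm=lambda a:np.arctan2(np.sin(a).mean(),np.cos(a).mean())
  ret = ret.dtype.type(ret / rcount)
```

View pics/rect.png

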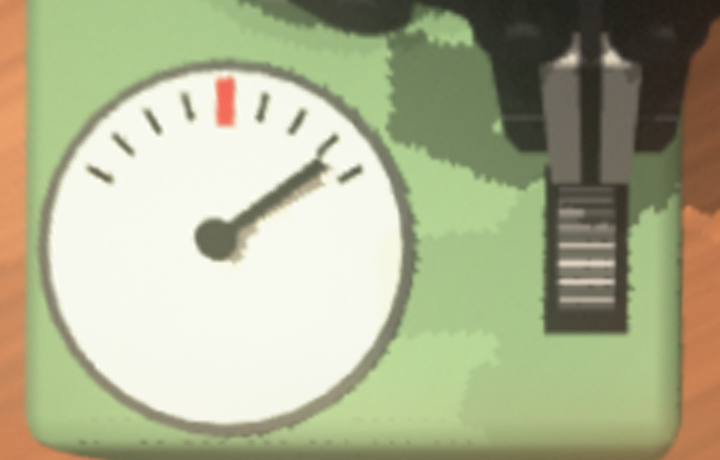

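Rectified, the needle reads about 0.95 rad clockwise of red, and the wheel slot is within 2–3 mm of my estimate. I'll start behind the crown, press, and draw to the front.

```bash
python3 -m pendant '[[-0.013,0,0,0,255],[0,0,0.04,0,255],[0,0,0.013,0,255],[0,0,0,0,255],[0,0,0,0,255]]'
python3 -m pendant '[[0,0,0.003,0,255],[0,0,0.0025,0,255],[0,0,0,0,255],[0,0,0,0,255]]'
cat > n.py <<'E'
from h import *
def needle2(p):
    im,xs,ys=rect(p,y0=-.02);i=im.astype(int);Y,X=np.meshgrid(ys,xs)
    red=(i[...,0]-i[...,1]>90)&(i[...,0]-i[...,2]>90)&(np.hypot(X+.03,Y-.034)<.02)
    dark=(i.max(2)<125)&(np.hypot(X+.0605,Y-.0345)<.031)
    # hub: distance transform max of dark
    d=cv2.distanceTransform(cv2.morphologyEx(dark.astype(np.uint8),cv2.MORPH_CLOSE,np.ones((3,3))),cv2.DIST_L2,5)
    w=d>d.max()*.6;hx,hy=X[w].mean(),Y[w].mean()
    r=np.hypot(X-hx,Y-hy);a=np.arctan2(hy-Y,X-hx);m=dark&(r>.008)&(r<.024)
    nl=np.arctan2(np.sin(a[m]).mean(),np.cos(a[m]).mean())
    rx,ry=X[red].mean(),Y[red].mean();vx,vy=cv2.fitLine(np.c_[X[red],Y[red]].astype(np.float32),cv2.DIST_L2,0,.01,.01)[:2].ravel()
    ra=np.arctan2(-vy*np.sign(vx),abs(vx))
    print("hub",hx.round(4),hy.round(4),d.max().round(1),"red@",rx.round(4),ry.round(4),red.sum(),"mark dir",ra.round(3),"mark from hub",np.arctan2(hy-ry,rx-hx).round(3),"needle",nl.round(3),m.sum(),"rel",(nl-ra).round(3))
    return im
p=bot.grab_frame("wrist");im=needle2(p);err()
E
python3 n.py
```

```text
t: 3.38
position: [0.5097, 0.2284, 0.0592]
eef_rot: [0.762, 3.047, 0.002]
wrist_force: [-0.3, 0.4, 0.8]
opening: 0.0001
grip_force: 0.0
t: 3.88
position: [0.5095, 0.2285, 0.0532]
eef_rot: [0.761, 3.047, 0.002]
wrist_force: [0.4, -0.0, 2.7]
opening: -0.0004
grip_force: 1.4
hub -0.0605 0.035 19.6 red@ -0.0253 0.0339 752 mark dir 0.007 mark from hub 0.031 needle 0.949 877 rel 0.942
t 3.925 pos [0.5095 0.2285 0.0531] tool delta [ 0.0077 -0.0018 -0.0029] toolx [-0.882  0.47  -0.001] toolz [ 0.001  0.001 -1.   ] yaw -28.05951821314685 F [1.52 1.07 3.51] 0.00015530573134983072
```

```bash
python3 -m pendant '[[0.004,0,0,0,255],[0.004,0,0,0,255],[0.004,0,0,0,255],[0.004,0,0,0,255],[0,0,0,0,255]]'; python3 n.py
```

```text
t: 4.55
position: [0.4942, 0.2361, 0.0528]
eef_rot: [-0.76, -3.048, -0.0]
wrist_force: [0.7, 1.7, 3.9]
opening: 0.0003
grip_force: 1.6
hub -0.0605 0.0348 19.4 red@ -0.0269 0.0341 525 mark dir -0.1 mark from hub 0.022 needle 0.59 873 rel 0.69
t 4.6 pos [0.4945 0.2359 0.0528] tool delta [-0.009  -0.0013 -0.0032] toolx [-0.883  0.47   0.   ] toolz [-0.  0. -1.] yaw -28.025194473098004 F [1.3  1.38 2.63] 0.00016830406092017576
```

```bash
python3 -m pendant '[[0,0,-0.01,0,255],[-0.017,0,0,0,255],[0,0,0.005,0,255],[0,0,0.005,0,255],[0,0,0,0,255]]'; python3 -m pendant '[[0.004,0,0,0,255],[0.004,0,0,0,255],[0.004,0,0,0,255],[0.004,0,0,0,255],[0,0,0,0,255]]'; python3 n.py
```

```text
t: 5.22
position: [0.5093, 0.227, 0.0522]
eef_rot: [-0.762, -3.047, 0.002]
wrist_force: [-0.1, -0.5, 3.2]
opening: -0.0001
grip_force: 1.7
t: 5.85
position: [0.4951, 0.2355, 0.0528]
eef_rot: [-0.76, -3.047, 0.0]
wrist_force: [-1.6, -1.2, 3.1]
opening: -0.0003
grip_force: 1.6
hub -0.0605 0.0348 19.6 red@ -0.0264 0.034 589 mark dir -0.082 mark from hub 0.024 needle 0.204 863 rel 0.286
t 5.9 pos [0.4953 0.2353 0.0528] tool delta [-0.008  -0.0012 -0.0032] toolx [-0.883  0.47   0.   ] toolz [-0.001  0.    -1.   ] yaw -28.03387416063924 F [-1.71 -1.9   3.27] -0.000211344582012217
```

```bash
python3 -m pendant '[[0,0,-0.01,0,255],[-0.012,0,0,0,255],[0,0,0.005,0,255],[0,0,0.005,0,255],[0,0,0,0,255]]'; python3 -m pendant '[[0.0035,0,0,0,255],[0.0035,0,0,0,255],[0,0,0,0,255]]'; python3 n.py
python3 -m pendant '[[0,0,-0.01,0,255],[0,0,-0.06,0,255],[0.03,-0.05,0,0,255],[0,0,0,0,255],[0,0,0,0,255]]'; python3 n.py
python3 - <<'E'
from h import *
p=bot.grab_frame("wrist");im,_,_=rect(p,x0=-.112,x1=-.008,y0=-.02,y1=.084,k=5500);cv2.imwrite("pics/r3.png",im[...,::-1])
E
```

```text
t: 6.52
position: [0.5063, 0.2298, 0.0525]
eef_rot: [-0.761, -3.048, -0.0]
wrist_force: [0.8, 0.2, 3.2]
opening: 0.0004
grip_force: 1.7
t: 6.9
position: [0.4995, 0.2334, 0.0529]
eef_rot: [-0.76, -3.048, -0.0]
wrist_force: [-0.1, 0.1, 2.4]
opening: -0.0002
grip_force: 1.5
hub -0.0605 0.035 19.4 red@ -0.0239 0.0339 576 mark dir -0.022 mark from hub 0.028 needle 0.017 860 rel 0.039
t 6.95 pos [0.4998 0.2332 0.0529] tool delta [-0.0031 -0.0014 -0.0031] toolx [-0.883  0.47   0.   ] toolz [-0.  0. -1.] yaw -28.02246874761368 F [-0.42  0.78  3.34] 9.223586964592851e-05
t: 7.58
position: [0.4504, 0.2027, 0.1231]
eef_rot: [0.762, 3.047, 0.0]
wrist_force: [1.2, 0.7, 0.4]
opening: 0.0001
grip_force: 0.0
hub -0.0589 0.0372 17.6 red@ -0.0248 0.0339 522 mark dir -0.012 mark from hub 0.097 needle 0.009 477 rel 0.021
t 7.625 pos [0.4512 0.2033 0.123 ] tool delta [-0.0318  0.0477  0.0671] toolx [-0.882  0.471 -0.001] toolz [ 0.001  0.001 -1.   ] yaw -28.070611400714807 F [ 0.79 -0.07  1.22] 0.00045740425375891797
```

View pics/r3.png

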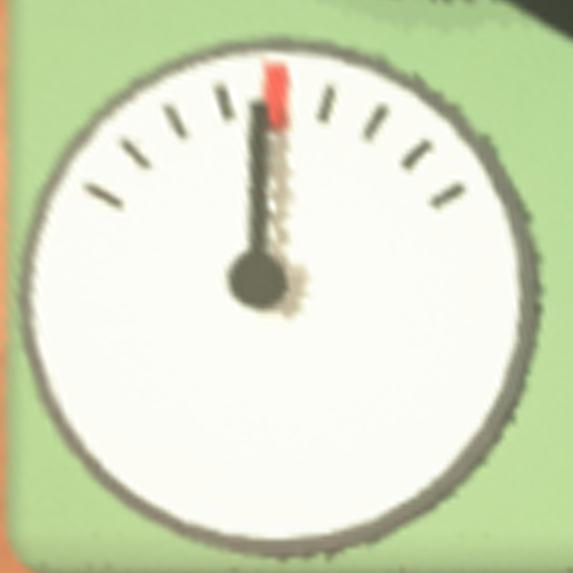

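The needle lies parallel to the red mark within about 0.02 rad; the sideways offset is parallax. I'll look once from straight above the dial.

```bash
python3 - <<'E'
from h import *
p=bot.grab_frame("wrist");c=-np.array(p["R"]).T@np.array(p["t"]);s=bot.sense();M=Ro.from_rotvec(s["eef_rot"]).as_matrix()
print(c, M.T@(O-.06*ex+.033*ey-c), M.T@(c-s["position"]))
E
```

```text
[0.38528929 0.23832125 0.26611192] [-0.10636945  0.14053022  0.2663856 ] [ 0.07461294 -0.00024268 -0.14340669]
```

```bash
python3 -m pendant '[[0,0,-0.03,0,255],[-0.036,0.047,0,0,255],[-0.035,0.047,0,0,255],[-0.035,0.046,0,0,255],[0,0,0,0,255],[0,0,0,0,255]]'; python3 - <<'E'
from h import *
p=bot.grab_frame("wrist");im,xs,ys=rect(p,x0=-.112,x1=-.008,y0=-.02,y1=.084,k=5500);cv2.imwrite("pics/r4.png",im[...,::-1])
i=im.astype(int);Y,X=np.meshgrid(ys,xs)
n,l,st,ce=cv2.connectedComponentsWithStats((i.max(2)<130).astype(np.uint8))
def ln(m):
    v=cv2.fitLine(np.c_[X[m],Y[m]].astype(np.float32),cv2.DIST_HUBER,0,.01,.01)[:2].ravel();return np.arctan2(-v[1]*np.sign(v[0]),abs(v[0]))
for k in range(1,n):
    if st[k,4]>60: print(st[k],ce[k].round(1))
red=(i[...,0]-i[...,1]>90)&(i[...,0]-i[...,2]>90)
print("red",np.argwhere(red).mean(0),ln(red))
big=[k for k in range(1,n) if 1500<st[k,4]<12000 and abs(ce[k][0]-280)<60]
for k in big: print("needle line",ln(l==k))
E
```

```text
t: 8.48
position: [0.6088, 0.2762, 0.1519]
eef_rot: [-0.761, -3.046, 0.002]
wrist_force: [-0.2, -0.0, -0.6]
opening: 0.0
grip_force: 0.0
[ 253  141   50  181 3415] [277.8 262.8]
[  23  162   55  285 2098] [ 40.6 304.8]
[ 94 190  26  16 112] [107.8 198.2]
[ 413  200  123  309 2680] [503.  356.6]<stdin>:10: RuntimeWarning: Mean of empty slice.
  ret = um.true_divide(
Traceback (most recent call last):
cv2.error: OpenCV(4.12.0) /io/opencv/modules/imgproc/src/linefit.cpp:50: error: (-215:Assertion failed) count > 0 in function 'fitLine2D_wods'
```

View pics/r4.png

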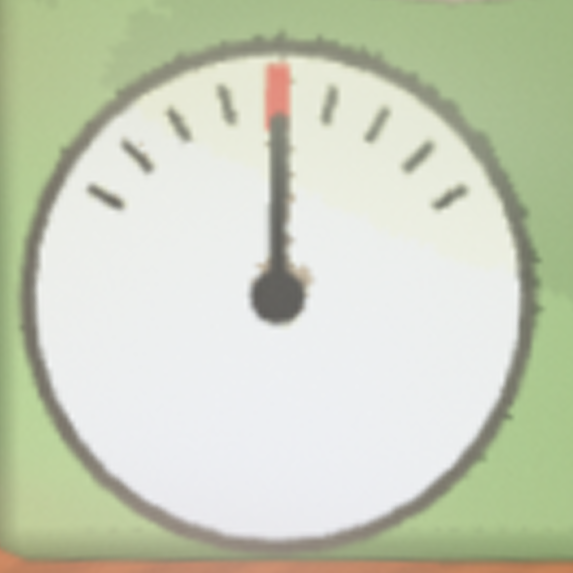

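From above, the needle runs from the hub (277,297) to its tip (278,118), centred on the red mark at (278,90), so the error is under 0.01 rad. The hand is clear and the white scale was never approached, so I'm handing in.

```bash
python3 -m pendant '[[0,0,-0.04,0,255],[0,0,0,0,255],[0,0,0,0,255]]'; python3 -c "
from station import bot
print(bot.finish_job())"
```

```text
t: 8.9
position: [0.6085, 0.2759, 0.1927]
eef_rot: [-0.761, -3.047, 0.002]
wrist_force: [-0.5, -0.3, -0.8]
opening: 0.0001
grip_force: 0.0
the job is handed in; nothing more can be done
None
```

The green scale's needle rests on the red zero mark (within about 0.01 rad), the hand is clear, the white scale was not touched, and the job was handed in at about 9 s.

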